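# Empty the tilt tray into the catch bin

### The job

Stand the grey catch bin on the bench squarely under the pouring lip of the tilt tray, its low wall close against the stand. Then lift the tray by its bar handle, without jerking, until both pins and both bolts have slid into the bin, and lower the tray gently all the way down, without dropping it. Leave the bin standing there with the four parts in it, let go of everything, and do not disturb the other things on the bench.

Things in the scene. Friction and masses are not known exactly. Their poses are not given: they have to be found in the camera images.
- stand: Grey steel stand of the tilt tray, fixed to the bench, 190 (x) x 195 (y) mm. Origin on the bench top, z up. Parts pour out at its -y side, tray handle at its +y side. Hinge line: along x at y = -90 mm, z = 115 mm. Its pouring-side face is at y = -100 mm; the bin goes there, its low wall just in front of that face and centred on x = 0 (a gap of 5 to 10 mm is right, up to 25 mm does).
- tray (a joint): Angle of the aluminium tilt tray about its hinge: 0 = level, resting down on the stand; grows as the handle is lifted, stop at 1.25. The tray falls shut by its own weight (about 0.45 kg, handle load about 2.5 N) when let go. Parts begin to slide somewhere between 0.3 and 0.9 rad.
- tray_handle (a point): Middle of the tray's dark round bar handle, 12 mm thick, 110 mm long along the stand's x. Tray down: at (0, 150, 135) mm in the stand's frame; it swings up in an arc about the hinge line (tray frame: 240 mm along the tray from the hinge, 20 mm above it). Two thin arms at its ends carry it; 49 mm free between bar and tray end wall, open above and below. Its frame tilts with the tray.
- tray_lip (a point): Middle of the open pouring edge of the tray floor, 50 mm beyond the hinge; with the tray down at y = -140 mm, z = 123 mm in the stand's frame, it dips about 40 mm when the tray is tipped. The tray is 156 mm wide with 34 mm side walls, 20 mm at the lip.
- bin_floor (a point): Centre of the inner floor of the grey plastic catch bin (loose, 0.45 kg), 4 mm above its underside. The bin is 190 mm (x) by 170 mm (y) outside, walls 4 mm; the wall at its +y side is low (45 mm) and goes under the tray's lip; the wall at its -y side is high (75 mm) and carries the grip bar; side walls 55 mm. z up.
- bin_edge (a point): Middle of the outer top edge of the bin's low wall: 85 mm from the bin's centre along its +y, 45 mm above its underside.
- bin_grip (a point): Centre of the bin's black grip bar: 90 mm long (bin's x), 16 mm thick (bin's y), 26 mm high, its centre 100 mm above the bin's underside and 83 mm from the bin's centre along its -y. Same axes as the bin.
- grey_tin_mid (a point): Bystander: centre of a dark grey hinged tin, 96 x 134 x 70 mm.
- tape_measure_mid (a point): Bystander: centre of a tape measure, 66 x 81 x 32 mm.
- oil_bottle_mid (a point): Bystander: centre of an upright oil bottle, 62 x 98 x 252 mm.
- pin_a_mid (a point): Centre of a dark round steel pin, 98 mm long, 8 mm thick, lying loose on the tray at the start; its x axis runs along it.
- bolt_a_mid (a point): Centre of a zinc hex bolt, 64 mm long with a 22 mm head, lying loose on the tray at the start; its x axis runs along it.
- bolt_b_mid (a point): Centre of a zinc hex bolt, 64 mm long with a 22 mm head, lying loose on the tray at the start; its x axis runs along it.
- pin_b_mid (a point): Centre of a dark round steel pin, 98 mm long, 8 mm thick, lying loose on the tray at the start; its x axis runs along it.

How it is judged:
By the outcome, as a careful person would: the job done as asked, in the order asked, and still so for the second after the job is handed in, with the robot touching nothing.
It also fails if it takes over 64 s, if anything falls off the work surface, if the arm or the gripper's body presses on something with over 40 N, if the wrist force passes 120 N, or if a joint passes its speed limit or range.

### The arm

A 7-joint arm with a two-finger parallel gripper is mounted at the origin on a cart in front of the work surface, level with it; the furniture and walls round the work are solid. World frame = base frame: x ahead of the robot, y to its left, z up, the work surface at z = 0. Lengths are in m, angles in rad, forces in N, time in s.
With the tool pointing down it reaches from about 0.4 to 0.85 m from the base axis. Payload 10.4 kg.
Tool frame: the origin (TCP) lies midway between the tips of the shut fingers; the grasp point (between the pads) lies 19 mm behind it (r.grasp_offset is the distance from the TCP to the grasp point, in m); x points along the fingers, y is the direction in which the jaws open and shut, and the axes are right-handed (so a half turn about x gives the same grasp; the last joint's range is limited). The gripper opens to 87 mm and grips with 3 to 60 N. Pads are 19 mm wide; open, the fingers measure 117 mm over their backs; the gripper's body (75 mm by 190 mm) begins 51 mm behind the grasp point.
Start: joints at [-1.29, 0.332, -0.065, 1.46, 0.022, 1.35, -0.088], TCP at [0.187, 0.596, 0.223] pointing down, gripper open.
Joint ranges: [-2.6, 2.6], [-0.5, 2.12], [-1.47, 1.34], [0.16, 2.42], [-1.27, 4.41], [0.06, 2.06], [-2.6, 2.6]. Speed limits (rad/s): [2.22, 2.22, 2.79, 2.79, 3.14, 3.14, 3.14].

### API

Orientations are given as a unit quaternion [x, y, z, w].
In Python, from bench import r, vision, close_job gives the robot as it stands. The module is installed in compiled form; this text tells all that it offers.
- The arm moves only by the shell command python3 -m pendant 'ROWS' [OPENING] [FORCE]. ROWS is text: rows parted by semicolons, each of 6 numbers parted by spaces: the shift along the tool's x, y, z in units of 0.25 m (1.0 is 0.25 m), then the turn, a rotation vector about the tool's x, y, z in units of 1.5 rad (1.0 is 1.5 rad). A call has 1 to 8 rows; each row is the pose to reach, as a shift and turn from the pose commanded when the call began, along the tool's axes at that moment; what a row does not reach only later rows make up. A row lasts 1/10 s, in which the tool goes at most 50 mm and 8.59 degrees, less where a joint would pass 70% of its speed; a pose out of reach is approached as far as the arm can. A call with a number of a shift or a turn outside -1 to 1 is refused whole. A call with a gripper value outside its range is refused whole. OPENING is the gripper command: -1 is shut, 1 is fully open, values between are in proportion, set as the call begins (- or left out, the last holds). The fingers move at their own pace and stop on an object; FORCE is the grip in N (left out, the last holds). Time passes only in rows, so rows that repeat a pose let the fingers close. It gives the time, the measured TCP pose, the force and the opening at its end, in the units of the state.
- r.read_state(): the state, without advancing time (a new reading comes with each control period).
- vision.camera(name): name is "scene" or "top"; returns (picture, depth): 384x512x3 uint8, blue, green, red; 384x512 float32, m along the optical axis (not along the pixel's ray), 0 where there is no reading.
- vision.get_calibration(name): a dict with "camera_matrix" (3x3 intrinsics, pixels), "rvec" (rotation vector, rad) and "tvec" (3), from world to camera coordinates, as OpenCV has them. Camera axes: x right, y down, z forward; pixel columns grow to the right and rows downward; lengths in m; the calibration is good to about 2 mm. A picture is of the moment at which its call begins. get_calibration takes no time and is no camera call.
- close_job(): hands the job in, once; it reports no verdict.
The state is a dict: "time": time; "joint_positions": joint angles; "joint_vel": joint speeds; "joint_torque": joint torques, N m; "ee_pos": TCP position; "eef_rot": TCP orientation; "ft_force": force on the tool from outside, world axes, zero at the start; "torque": the same for the moment, N m; "width": finger opening in m.
Only numpy, scipy, OpenCV 4.12 (cv2) and the standard library are available. Lean on these libraries where they do the work, as an engineer would, in place of code of your own. Each camera call takes 0.05 s, during which the arm holds its last target. There are 200 camera calls.

## Working session

There is one attempt and no reset: what is moved stays moved. The work goes in short steps, Python scripts to look and compute and a shell command to move; the robot and the scene stay as the last step left them, time stands still between calls to the robot, and variables do not carry over. Pictures are saved under pics/ and viewed, about 8 in all and at most 12, crops included, and the job is handed in when it is done.

```bash
mkdir -p pics
python3 - <<'E'
from bench import r, vision
import cv2, numpy as np
for n in ("scene","top"):
    p,d=vision.camera(n); cv2.imwrite(f"pics/{n}0.png",p); np.save(f"{n}0.npy",d)
    c=vision.get_calibration(n); R=cv2.Rodrigues(np.array(c["rvec"],float))[0]
    print(n,np.round(c["camera_matrix"],1).tolist(),(-R.T@np.array(c["tvec"]).ravel()).round(3),R.round(2).tolist())
s=r.read_state(); print({k:np.round(v,3).tolist() for k,v in s.items()}, r.grasp_offset)
E
python3 -c "
import cv2,numpy as np
a=cv2.imread('pics/scene0.png');b=cv2.imread('pics/top0.png')
"
```

```text
scene [[473.8, 0.0, 258.5], [0.0, 473.8, 192.9], [0.0, 0.0, 1.0]] [-0.133  1.222  1.05 ] [[-0.85, -0.53, -0.02], [-0.28, 0.48, -0.84], [0.45, -0.7, -0.55]]
top [[465.2, 0.0, 263.8], [0.0, 465.2, 190.3], [0.0, 0.0, 1.0]] [0.453 0.012 1.402] [[0.01, -1.0, 0.0], [-0.99, -0.01, -0.13], [0.13, -0.0, -0.99]]
{'time': 0.1, 'joint_positions': [-1.29, 0.333, -0.065, 1.461, 0.022, 1.35, -0.089], 'joint_vel': [-0.001, -0.002, 0.001, -0.002, 0.0, 0.001, -0.001], 'joint_torque': [0.001, -62.454, 0.024, -39.072, -0.062, 0.037, 0.0], 'ee_pos': [0.187, 0.596, 0.222], 'eef_rot': [0.107, 0.699, -0.107, 0.699], 'ft_force': [0.534, -0.018, -0.172], 'torque': [-0.043, -0.038, -0.003], 'width': 0.087} 0.0187
```

View pics/scene0.png

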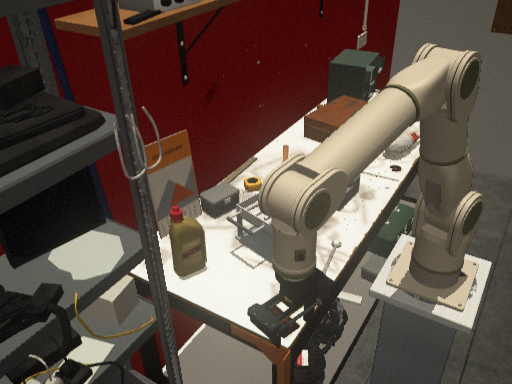

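View pics/top0.png

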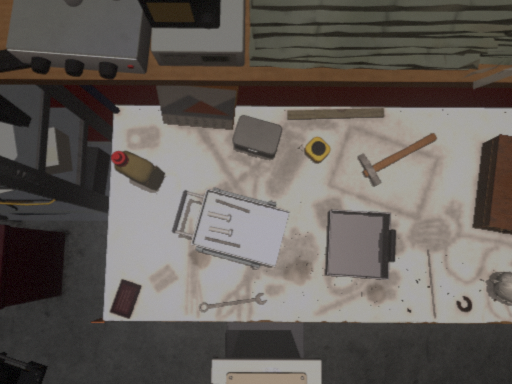

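The top view shows the tray at about (240,228), handle bar at left (185,215). The bin is at (358,244) with its grip on the right at (392,245). The bystanders are the tin (258,137), tape (317,150) and bottle (140,170). Next I'll enlarge the work area.

Run:
```python
import cv2
b=cv2.imread('pics/top0.png')[175:295,165:405]
b=cv2.convertScaleAbs(b,alpha=1.0)
cv2.imwrite('pics/c1.png',cv2.resize(b,(792,396),interpolation=cv2.INTER_CUBIC))
```

```text
(no output)
```

View pics/c1.png

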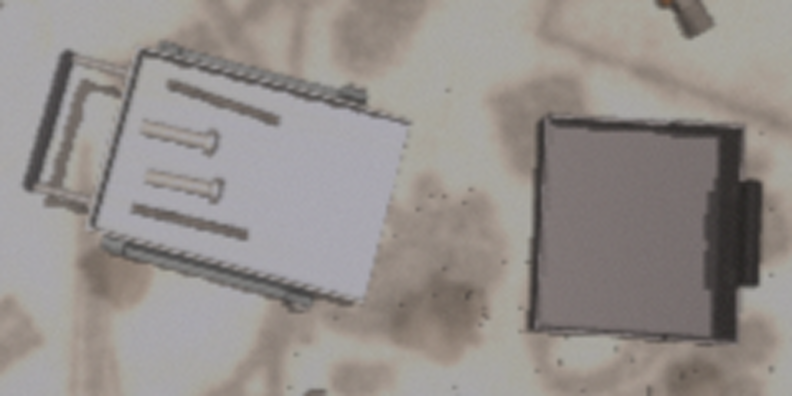

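The crop (3.3x, origin 165,175) shows the lip corners at (410,122) and (360,303), and the handle bar from (68,52) to (30,188). The bin's low wall runs (541,117)–(529,330), and its grip (752,181)–(746,287).

```bash
cat > h.py <<'E'
import numpy as np, cv2
from bench import r, vision
from scipy.spatial.transform import Rotation as Ro
def cast(n,uv,z):
    c=vision.get_calibration(n); K=np.array(c["camera_matrix"]); R=cv2.Rodrigues(np.array(c["rvec"],float))[0]; t=np.array(c["tvec"],float).ravel()
    o=-R.T@t; d=R.T@np.linalg.inv(K)@np.array([uv[0],uv[1],1.])
    return o+d*(z-o[2])/d[2]
def rows(target,tq=None):
    "shift (units 0.25 m, tool axes) and turn (units 1.5 rad) from the present pose to a TCP target"
    s=r.read_state(); q=Ro.from_quat(s["eef_rot"])
    sh=q.inv().apply(np.array(target)-s["ee_pos"])/0.25
    tu=np.zeros(3) if tq is None else (q.inv()*tq).as_rotvec()/1.5
    return sh.round(3),tu.round(3)
def toolR(yaw,tilt=0):
    "fingers down, jaws opening along world direction yaw"
    x=np.array([0,0,-1.]); y=np.array([np.cos(yaw),np.sin(yaw),0]); return Ro.from_matrix(np.c_[x,y,np.cross(x,y)])
E
python3 - <<'E'
from h import *
p=cv2.imread('pics/top0.png'); g=p.max(2); D=np.load('top0.npy')
def crop(u,v): return (165+(u+.5)/3.3-.5,175+(v+.5)/3.3-.5)
pts={'lipA':((410,122),.125),'lipB':((360,303),.125),'barA':((68,52),.139),'barB':((30,188),.139),
'binA':((541,117),.045),'binB':((529,330),.045),'gA':((752,181),.113),'gB':((748,287),.113),'hiA':((744,127),.075),'hiB':((737,341),.075)}
W={k:cast('top',crop(*a),z)[:2] for k,(a,z) in pts.items()}
for k in W: print(k,W[k].round(4), end=' ')
print()
for a,b in (('lipA','lipB'),('barA','barB'),('binA','binB'),('gA','gB'),('hiA','hiB')):
    d=W[a]-W[b]; print(a,'mid',((W[a]+W[b])/2).round(4),'len',np.hypot(*d).round(4),'yaw deg',np.degrees(np.arctan2(d[1],d[0])).round(2))
# mask minAreaRect of dark bars
for n,(x0,x1,y0,y1),z in (('bar',(170,188,186,236),.139),('grip',(386,399,226,266),.113)):
    m=(g[y0:y1,x0:x1]<(75 if n=='bar' else 50)).astype(np.uint8)
    k,l,st,ce=cv2.connectedComponentsWithStats(m); i=1+np.argmax(st[1:,4]); ys,xs=np.where(l==i)
    rc=cv2.minAreaRect(np.c_[xs+x0,ys+y0].astype(np.float32)); print(n,st[i],rc,cast('top',rc[0],z).round(4), 'depth',np.median(D[ys+y0,xs+x0]))
E
```

```text
lipA [ 0.5685 -0.0607] lipB [ 0.4192 -0.0196] barA [0.6236 0.2238] barB [0.5108 0.2516] binA [ 0.581  -0.1816] binB [ 0.3948 -0.1688] gA [ 0.522  -0.3482] gB [ 0.4341 -0.3422] hiA [ 0.5707 -0.3533] hiB [ 0.388  -0.3419] 
lipA mid [ 0.4939 -0.0402] len 0.1549 yaw deg -15.41
barA mid [0.5672 0.2377] len 0.1161 yaw deg -13.87
binA mid [ 0.4879 -0.1752] len 0.1867 yaw deg -3.91
gA mid [ 0.478  -0.3452] len 0.0881 yaw deg -3.92
hiA mid [ 0.4794 -0.3476] len 0.1831 yaw deg -3.58
bar [ 7 23  5 14 17] ((178.93394470214844, 215.48114013671875), (1.2362449169158936, 13.59869384765625), 15.945395469665527) [0.5547 0.239  0.139 ] depth 1.2647188
grip [  0   5   6  30 113] ((388.5, 245.5), (29.0, 5.0), 90.0) [ 0.4779 -0.3358  0.113 ] depth 1.2898854
```

Run:
```python
from h import *
s=r.read_state(); M=Ro.from_quat(s["eef_rot"]).as_matrix(); print(M.round(3)); print(np.degrees(np.arctan2(M[1,1],M[0,1])))
for t in ((.42,.30,.32),(.47,-.05,.32),(.477,-.344,.25)): print((M.T@(np.array(t)-s["ee_pos"])/.25).round(3))
for a in (86.1,-93.9): print(a,[rows(s["ee_pos"],toolR(np.radians(a)))[1]])
print(cast('top',(140,170),.15))
```

```text
[[-0.     0.299  0.954]
 [-0.001  0.954 -0.299]
 [-1.    -0.001  0.   ]]
72.59087906897012
[-0.391 -0.851  1.244]
[-0.39  -2.127  1.854]
[-0.108 -3.241  2.232]
86.1 [array([-0.157, -0.   ,  0.001])]
-93.9 [array([1.937e+00, 1.000e-03, 0.000e+00])]
[0.67739955 0.34707017 0.15      ]
```

```bash
python3 -m pendant '-0.2 -0.3 0.3 0.2 0 0;-0.39 -0.85 1 0.7 0 0;-0.39 -0.85 1 0.7 0 0;-0.39 -0.85 1 0.7 0 0;-0.39 -0.85 1 0.7 0 0;-0.39 -0.85 1 0.7 0 0;-0.39 -0.85 1 0.7 0 0;-0.39 -0.85 1 0.7 0 0' 1
python3 - <<'E'
from h import *
s=r.read_state(); print(np.round(s["joint_positions"],2)); M=Ro.from_quat(s["eef_rot"]).as_matrix(); print(np.degrees(np.arctan2(M[1,1],M[0,1])))
print(rows((.47,.05,.32)),rows((.477,-.344,.25)))
E
```

```text
time: 0.9
ee_pos: [0.366, 0.314, 0.3219]
eef_rot: [0.448, 0.548, -0.446, 0.548]
ft_force: [0.4, 0.4, -0.2]
width: 0.0869
[-1.02 -0.03  0.21  1.67  0.01  1.5  -0.61]
11.639623863604092
(array([0.007, 0.195, 1.118]), array([0., 0., 0.])) (array([ 0.285, -0.097,  2.668]), array([0., 0., 0.]))
```

```bash
python3 -m pendant '0 0.19 1 0.75 0 0;0 0.19 1 0.75 0 0;0 0.19 1 0.75 0 0;0 0.19 1 0.75 0 0;0 0.19 1 0.75 0 0;0 0.19 1 0.75 0 0;0 0.19 1 0.75 0 0;0 0.19 1 0.75 0 0'
python3 - <<'E'
from h import *
s=r.read_state(); print(np.round(s["joint_positions"],2)); M=Ro.from_quat(s["eef_rot"]).as_matrix(); print(np.degrees(np.arctan2(M[1,1],M[0,1])))
print(rows((.477,-.344,.30),toolR(np.radians(-93.9))),rows((.477,-.344,.084)))
E
```

```text
time: 1.7
ee_pos: [0.4621, 0.0849, 0.3196]
eef_rot: [-0.669, -0.228, 0.67, -0.228]
ft_force: [0.3, 0.2, -0.1]
width: 0.0867
[-0.75 -0.08  0.45  1.71  0.03  1.5  -1.22]
-52.34354516008998
(array([0.079, 1.395, 1.001]), array([0.484, 0.   , 0.   ])) (array([0.943, 1.395, 1.   ]), array([0., 0., 0.]))
```

```bash
python3 -m pendant '0.08 1 0.72 0.484 0 0;0.08 1 0.72 0.484 0 0;0.08 1 0.72 0.484 0 0;0.08 1 0.72 0.484 0 0;0.08 1 0.72 0.484 0 0;0.08 1 0.72 0.484 0 0;0.08 1 0.72 0.484 0 0;0.08 1 0.72 0.484 0 0'
python3 - <<'E'
from h import *
s=r.read_state(); print(np.round(s["joint_positions"],2)); M=Ro.from_quat(s["eef_rot"]).as_matrix(); print(np.degrees(np.arctan2(M[1,1],M[0,1])))
print(rows((.477,-.344,.16),toolR(np.radians(-93.9))),rows((.477,-.344,.084)))
E
```

```text
time: 2.5
ee_pos: [0.4736, -0.2242, 0.2995]
eef_rot: [-0.706, 0.023, 0.707, 0.023]
ft_force: [0.2, 0.2, -0.1]
width: 0.0863
[-0.41  0.07  0.81  1.64 -0.05  1.46 -1.23]
-93.77087920661096
(array([ 0.558,  0.477, -0.046]), array([ 0.002,  0.001, -0.   ])) (array([ 0.862,  0.477, -0.046]), array([0., 0., 0.]))
```

Now hover, then check where the gripper is relative to the grip with a view before descending.

```bash
python3 -m pendant '0 0.48 -0.046 0 0 0;0 0.48 -0.046 0 0 0;0 0.48 -0.046 0 0 0;0.3 0.48 -0.046 0 0 0;0.45 0.48 -0.046 0 0 0;0.45 0.48 -0.046 0 0 0;0.45 0.48 -0.046 0 0 0;0.45 0.48 -0.046 0 0 0'
python3 - <<'E'
from h import *
s=r.read_state(); print(np.round(s["joint_positions"],2));
print(rows((.477,-.344,.083),toolR(np.radians(-93.9))))
p,d=vision.camera("scene"); b=p[90:220,270:450]; cv2.imwrite('pics/s2.png',cv2.resize(b,(792,572),interpolation=cv2.INTER_CUBIC))
E
```

```text
time: 3.3
ee_pos: [0.4793, -0.3431, 0.1896]
eef_rot: [0.708, -0.022, -0.706, -0.022]
ft_force: [0.1, -0.7, 0.7]
width: 0.0867
[-0.15  0.36  0.87  1.64 -0.28  1.27 -0.86]
(array([0.426, 0.004, 0.01 ]), array([ 0.004, -0.001, -0.   ]))
```

View pics/s2.png

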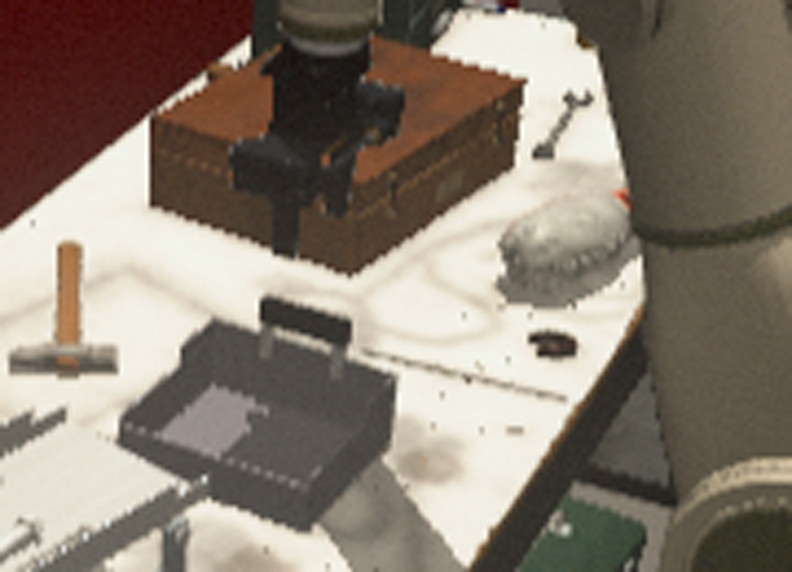

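The scene view shows the gripper centred above the grip bar (305,320), with the jaws straddling it along the bin's y. Descending and closing.

```bash
python3 -m pendant '0.15 0 0.01 0.004 0 0;0.28 0 0.01 0.004 0 0;0.38 0 0.01 0.004 0 0;0.42 0 0.01 0.004 0 0;0.42 0 0.01 0.004 0 0;0.42 0 0.01 0.004 0 0' 1; python3 -m pendant '0 0 0 0 0 0;0 0 0 0 0 0;0 0 0 0 0 0;0 0 0 0 0 0;0 0 0 0 0 0;0 0 0 0 0 0;0 0 0 0 0 0;0 0 0 0 0 0' -1 50
python3 - <<'E'
from h import *
print(rows((.477,-.344,.083+.02),toolR(np.radians(-93.9))))
E
```

```text
time: 3.95
ee_pos: [0.4765, -0.3439, 0.0844]
eef_rot: [0.707, -0.025, -0.706, -0.024]
ft_force: [0.8, 0.1, 0.5]
width: 0.087
time: 4.75
ee_pos: [0.4755, -0.3432, 0.0825]
eef_rot: [-0.707, 0.024, 0.707, 0.024]
ft_force: [-0.0, 0.2, 0.3]
width: 0.0316
(array([-0.082,  0.003, -0.006]), array([-0.001,  0.   ,  0.   ]))
```

Still closing; wait a bit, then lift about 18 mm.

```bash
python3 -m pendant '0 0 0 0 0 0;0 0 0 0 0 0;0 0 0 0 0 0;0 0 0 0 0 0;0 0 0 0 0 0;0 0 0 0 0 0' ; python3 -m pendant '-0.02 0 0 0 0 0;-0.04 0 0 0 0 0;-0.06 0 0 0 0 0;-0.07 0 0 0 0 0;-0.07 0 0 0 0 0;-0.07 0 0 0 0 0'
python3 - <<'E'
from h import *
p,d=vision.camera("top"); cv2.imwrite('pics/t3.png',cv2.resize(p[175:295,165:405],(792,396),interpolation=cv2.INTER_CUBIC))
# target
yaw=np.radians(-14.8); Y=np.array([-np.sin(yaw),np.cos(yaw)]); O=np.array([.529,.094])
g=O-.276*Y; print(g); 
s=r.read_state();print(rows([g[0],g[1],s["ee_pos"][2]],toolR(yaw-np.pi/2)), s["ee_pos"])
E
```

```text
time: 5.35
ee_pos: [0.4753, -0.3435, 0.0825]
eef_rot: [-0.707, 0.025, 0.707, 0.024]
ft_force: [-1.5, -4.1, -1.2]
width: 0.0153
time: 5.95
ee_pos: [0.4755, -0.3431, 0.0999]
eef_rot: [-0.707, 0.024, 0.707, 0.025]
ft_force: [-0.5, -0.0, -6.2]
width: 0.0155
[ 0.45849697 -0.17284326]
(array([ 0.   , -0.675,  0.115]), array([0.126, 0.   , 0.   ])) [ 0.47542796 -0.34305455  0.09982561]
```

View pics/t3.png

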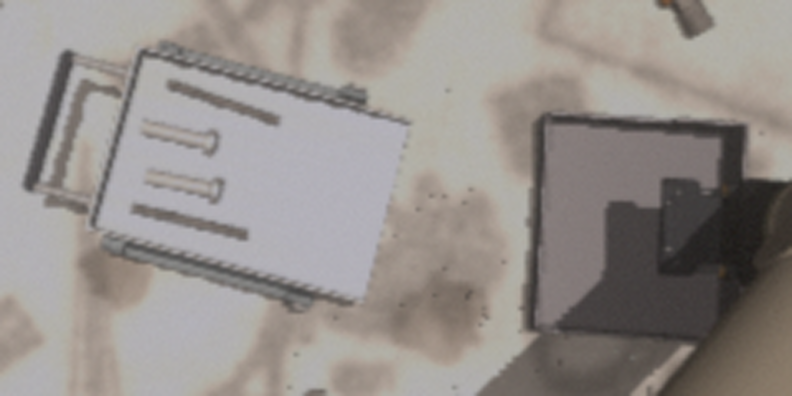

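The bin is held and lifted level, with its low wall still at x≈533–541 in the crop. Moving it to about 30 mm short of the stand.

```bash
python3 -m pendant '0 -0.05 0.01 0.02 0 0;0 -0.13 0.02 0.04 0 0;0 -0.21 0.035 0.06 0 0;0 -0.29 0.05 0.08 0 0;0 -0.37 0.065 0.1 0 0;0 -0.45 0.08 0.126 0 0;0 -0.51 0.09 0.126 0 0;0 -0.55 0.095 0.126 0 0' ;python3 -m pendant '0 0 0 0 0 0;0 0 0 0 0 0'
python3 - <<'E'
from h import *
p,d=vision.camera("top"); cv2.imwrite('pics/t4.png',cv2.resize(p[175:295,165:365],(800,480),interpolation=cv2.INTER_CUBIC))
yaw=np.radians(-14.8); Y=np.array([-np.sin(yaw),np.cos(yaw)]); O=np.array([.529,.094])
g=O-.276*Y;s=r.read_state();print(rows([g[0],g[1],s["ee_pos"][2]],toolR(yaw-np.pi/2)))
E
```

```text
time: 6.8
ee_pos: [0.4611, -0.2031, 0.0998]
eef_rot: [-0.701, 0.09, 0.701, 0.091]
ft_force: [0.6, -0.2, -5.1]
width: 0.0159
time: 7.0
ee_pos: [0.4614, -0.2049, 0.1001]
eef_rot: [0.701, -0.091, -0.701, -0.091]
ft_force: [-0.8, -1.1, -5.7]
width: 0.0157
(array([-0.   , -0.123,  0.044]), array([-0., -0., -0.]))
```

View pics/t4.png

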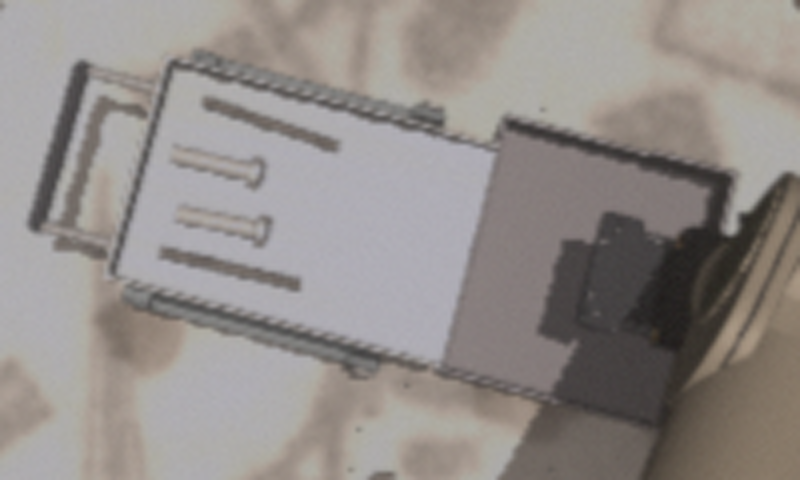

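Lip corners at (497,150) and (445,368); the bin side walls run at about 14.5–15°, parallel to the tray. Checking the centring numerically.

Run:
```python
from h import *
yaw=np.radians(-14.8); X=np.array([np.cos(yaw),np.sin(yaw)]);Y=np.array([-X[1],X[0]]); O=np.array([.529,.094])
for n,(u,v),z in (('up',(505,117),.073),('up2',(733,175),.073),('lo',(443,369),.073),('lo2',(655,425),.073),('lipA',(497,150),.125),('lipB',(445,368),.125),('barA',(81,64),.139),('barB',(38,229),.139),('twA',(172,62),.157),('twB',(110,278),.157)):
    w=cast('top',(165+(u+.5)/4-.5,175+(v+.5)/4-.5),z)[:2]-O; print(n,(w@X).round(4),(w@Y).round(4))
s=r.read_state()["ee_pos"][:2]-O; print('tcp',s@X,s@Y)
```

```text
up 0.1061 -0.141
up2 0.1086 -0.309
lo -0.0781 -0.1442
lo2 -0.0766 -0.298
lipA 0.0764 -0.1398
lipB -0.076 -0.1436
barA 0.0574 0.1505
barB -0.0582 0.1466
twA 0.0733 0.0881
twB -0.0767 0.0876
tcp 0.011023944574774408 -0.30668399409611174
```

```bash
python3 -m pendant '0 0 0.03 0 0 0;0 -0.03 0.06 0 0 0;0 -0.06 0.06 0 0 0;0 -0.09 0.06 0 0 0;0 -0.123 0.06 0 0 0;0 -0.123 0.06 0 0 0' ; python3 -m pendant '0.02 0 0 0 0 0;0.04 0 0 0 0 0;0.055 0 0 0 0 0;0.065 0 0 0 0 0;0.07 0 0 0 0 0;0.07 0 0 0 0 0;0.07 0 0 0 0 0'
python3 - <<'E'
from h import *
yaw=np.radians(-14.8); X=np.array([np.cos(yaw),np.sin(yaw)]);Y=np.array([-X[1],X[0]]); O=np.array([.529,.094])
s=r.read_state();w=s["ee_pos"][:2]-O; print('tcp',w@X,w@Y,s["ee_pos"][2],s["ft_force"])
E
```

```text
time: 7.65
ee_pos: [0.4553, -0.1695, 0.1]
eef_rot: [0.701, -0.09, -0.701, -0.09]
ft_force: [0.3, -0.1, -5.1]
width: 0.0155
time: 8.35
ee_pos: [0.4547, -0.1711, 0.0827]
eef_rot: [0.701, -0.091, -0.701, -0.091]
ft_force: [-1.5, -1.2, -3.2]
width: 0.0155
tcp -0.0040627917907560054 -0.275310929395068 0.08267338616767962 [-1.53238968 -1.24494391 -3.15540321]
```

```bash
python3 -m pendant '0 0 0 0 0 0;0 0 0 0 0 0;0 0 0 0 0 0;0 0 0 0 0 0;0 0 0 0 0 0;0 0 0 0 0 0' 0.6; python3 -m pendant '-0.1 0 0 0 0 0;-0.3 0 0 0 0 0;-0.5 0 0 0 0 0;-0.7 0 0 0 0 0;-0.9 0 0 0 0 0;-1 0 0 0 0 0;-1 -0.2 0 0 0 0;-1 -0.4 0 0 0 0'
python3 - <<'E'
from h import *
print(np.round(r.read_state()["joint_positions"],2))
p,d=vision.camera("top"); np.save('d5.npy',d); cv2.imwrite('pics/t5.png',cv2.resize(p[175:295,165:365],(800,480),interpolation=cv2.INTER_CUBIC))
yaw=np.radians(-14.8); Y=np.array([-np.sin(yaw),np.cos(yaw)]); O=np.array([.529,.094]); h=O+.15*Y; print(h)
print(rows([h[0],h[1],.28],toolR(yaw-np.pi/2)))
E
```

```text
time: 8.95
ee_pos: [0.4547, -0.1708, 0.0826]
eef_rot: [0.701, -0.091, -0.701, -0.091]
ft_force: [0.3, -0.6, -1.0]
width: 0.0554
time: 9.75
ee_pos: [0.4806, -0.074, 0.3338]
eef_rot: [0.702, -0.092, -0.7, -0.093]
ft_force: [0.2, 0.2, 0.2]
width: 0.0697
[-0.74 -0.07  0.77  1.66  0.05  1.53 -1.81]
[0.56731686 0.23902351]
(array([ 0.213, -1.256, -0.032]), array([0.006, 0.   , 0.002]))
```

View pics/t5.png

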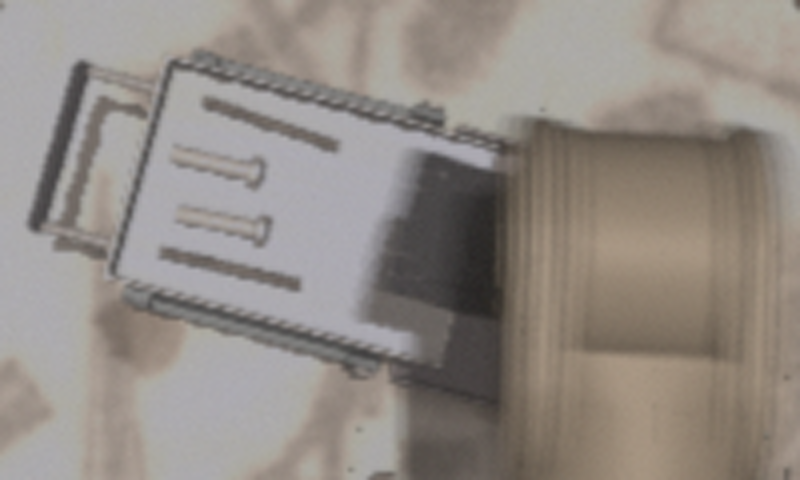

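Here the arm hides the bin, so I'll check it once the arm has moved off. I'm moving to the handle while turning the wrist back half a turn, to keep joint 7 central.

```bash
python3 -m pendant '0 -0.1 0 -0.1 0 0;0 -0.5 0 -0.7 0 0;0 -0.5 0 -0.7 0 0;0 -0.5 0 -0.7 0 0;0 -0.5 0 -0.7 0 0;0 -0.5 0 -0.7 0 0;0 -0.5 0 -0.7 0 0;0 -0.5 0 -0.7 0 0' 0.6; python3 -m pendant '0 0 0 -0.1 0 0;0 0 0 -0.7 0 0;0 0 0 -0.7 0 0;0 0 0 -0.7 0 0;0 0 0 -0.7 0 0;0 0 0 -0.7 0 0;0 0 0 -0.7 0 0;0 0 0 -0.7 0 0';  python3 - <<'E'
from h import *
print(np.round(r.read_state()["joint_positions"],2))
yaw=np.radians(-14.8); Y=np.array([-np.sin(yaw),np.cos(yaw)]); O=np.array([.529,.094]); h=O+.15*Y
print(rows([h[0],h[1],.28],toolR(yaw+np.pi/2)))
E
```

```text
time: 10.6
ee_pos: [0.5121, 0.0467, 0.3324]
eef_rot: [-0.652, -0.274, 0.652, -0.274]
ft_force: [-0.2, 0.1, -0.9]
width: 0.0696
time: 11.4
ee_pos: [0.5121, 0.0466, 0.3325]
eef_rot: [0.428, 0.563, -0.428, 0.563]
ft_force: [0.5, 0.2, 0.2]
width: 0.0696
[-0.82  0.03  0.67  1.59 -0.02  1.52  0.11]
(array([ 0.21 ,  0.418, -0.683]), array([-0.696, -0.   ,  0.   ]))
```

```bash
python3 -m pendant '0 0.1 -0.1 -0.1 0 0;0.2 0.418 -0.683 -0.696 0 0;0.2 0.418 -0.683 -0.696 0 0;0.2 0.418 -0.683 -0.696 0 0;0.2 0.418 -0.683 -0.696 0 0;0.2 0.418 -0.683 -0.696 0 0;0.2 0.418 -0.683 -0.696 0 0;0.2 0.418 -0.683 -0.696 0 0';  python3 -m pendant '0 0 0 0 0 0'
python3 - <<'E'
from h import *
print(np.round(r.read_state()["joint_positions"],2))
yaw=np.radians(-14.8); Y=np.array([-np.sin(yaw),np.cos(yaw)]); O=np.array([.529,.094]); h=O+.15*Y
print(rows([h[0],h[1],.118],toolR(yaw+np.pi/2)))
p,d=vision.camera("top"); np.save('d6.npy',d); cv2.imwrite('pics/t6.png',cv2.resize(p[165:295,165:365],(800,520),interpolation=cv2.INTER_CUBIC))
E
```

```text
time: 12.2
ee_pos: [0.5671, 0.2392, 0.2823]
eef_rot: [0.092, 0.701, -0.092, 0.701]
ft_force: [-0.8, 0.1, -0.1]
width: 0.0695
time: 12.3
ee_pos: [0.5672, 0.239, 0.2825]
eef_rot: [0.093, 0.701, -0.093, 0.701]
ft_force: [0.6, 0.6, 0.3]
width: 0.0694
[-0.85  0.3   0.48  1.42 -0.14  1.46  0.94]
(array([0.658, 0.   , 0.001]), array([-0.004, -0.   , -0.   ]))
```

View pics/t6.png

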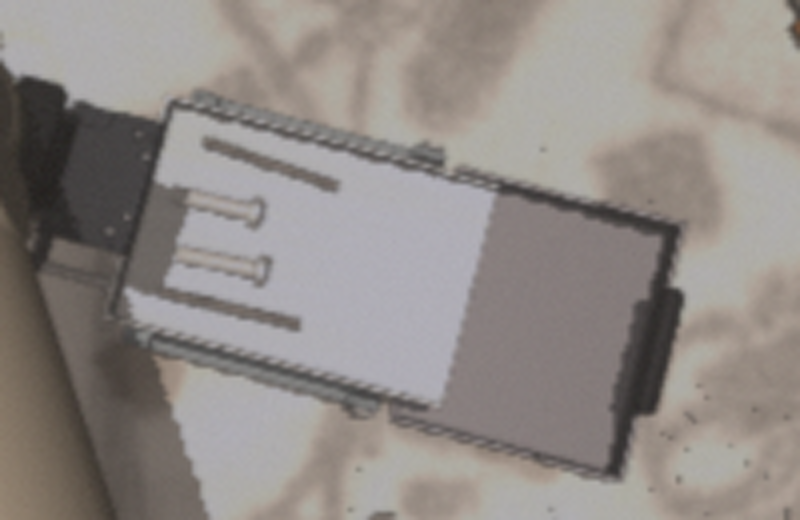

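The bin stands under the lip: front corners visible at (457,168) and (392,418), back corners at (681,225) and (617,477). I'll compute its pose in the stand frame.

Run:
```python
from h import *
yaw=np.radians(-14.8); X=np.array([np.cos(yaw),np.sin(yaw)]);Y=np.array([-X[1],X[0]]); O=np.array([.529,.094])
for n,(u,v),z in (('fu',(457,168),.05),('fl',(392,418),.05),('bu',(681,225),.075),('bl',(617,478),.075),('grA',(684,290),.113),('grB',(656,414),.113),('boltrearA',(435,145),.1),('stB',(358,413),.1)):
    w=cast('top',(165+(u+.5)/4-.5,165+(v+.5)/4-.5),z)[:2]-O; print(n,(w@X).round(4),(w@Y).round(4))
```

```text
fu 0.0919 -0.11
fl -0.0942 -0.1114
bu 0.0916 -0.2746
bl -0.0922 -0.2742
grA 0.0445 -0.2824
grB -0.0424 -0.2843
boltrearA 0.0982 -0.0904
stB -0.0955 -0.0873
```

The bin is centred within 1 mm with a gap of about 8–10 mm. Before gripping the handle I'll dry-run the tipped pose (1.0 rad) in free air to check reach and joint ranges, narrowing the jaws at the same time.

```bash
python3 -m pendant '-0.1 -0.05 0 0.08 0 0;-0.14 -0.12 0 0 0 0.15;-0.14 -0.2 0 0 0 0.25;-0.14 -0.28 0 0 0 0.35;-0.14 -0.36 0 0 0 0.45;-0.14 -0.44 0 0 0 0.55;-0.14 -0.44 0 0 0 0.667;-0.14 -0.44 0 0 0 0.667' -0.05;python3 -m pendant '0 0 0 0 0 0;0 0 0 0 0 0'
python3 - <<'E'
from h import *
s=r.read_state();print(np.round(s["joint_positions"],2))
yaw=np.radians(-14.8); X=np.array([np.cos(yaw),np.sin(yaw)]);Y=np.array([-X[1],X[0]]); O=np.array([.529,.094]); h=O+.15*Y
w=s["ee_pos"][:2]-O; print(w@X,w@Y,(toolR(yaw+np.pi/2).inv()*Ro.from_quat(s["eef_rot"])).as_rotvec().round(3))
print(rows([h[0],h[1],.25],toolR(yaw+np.pi/2)))
E
```

```text
time: 13.15
ee_pos: [0.5399, 0.1303, 0.3191]
eef_rot: [0.42, 0.569, 0.257, 0.658]
ft_force: [-0.0, 1.5, -0.0]
width: 0.0413
time: 13.35
ee_pos: [0.5393, 0.1327, 0.3171]
eef_rot: [0.416, 0.574, 0.255, 0.658]
ft_force: [0.4, 0.1, 0.5]
width: 0.0413
[-0.47  0.08  0.73  1.93 -1.08  1.37  1.94]
6.497249378650725e-05 0.039995535941109835 [0.001 0.004 0.997]
(array([0.515, 0.014, 0.001]), array([-0.001, -0.002, -0.664]))
```

The pose is reachable, with joint 5 at -1.08 of -1.27. Going back above the handle and descending.

```bash
python3 -m pendant '0.06 0 0 0 0 -0.09;0.13 0 0 0 0 -0.18;0.19 0 0 0 0 -0.27;0.26 0.01 0 0 0 -0.36;0.32 0.01 0 0 0 -0.45;0.39 0.014 0 0 0 -0.54;0.45 0.014 0 0 0 -0.63;0.515 0.014 0 0 0 -0.664' -0.05;python3 -m pendant '0 0 0 0 0 0;0 0 0 0 0 0'
python3 - <<'E'
from h import *
s=r.read_state();print(np.round(s["joint_positions"],2),s["width"])
yaw=np.radians(-14.8); X=np.array([np.cos(yaw),np.sin(yaw)]);Y=np.array([-X[1],X[0]]); O=np.array([.529,.094]); h=O+.15*Y
w=s["ee_pos"][:2]-O; print(w@X,w@Y,(toolR(yaw+np.pi/2).inv()*Ro.from_quat(s["eef_rot"])).as_rotvec().round(3))
print(rows([h[0],h[1],.116],toolR(yaw+np.pi/2)))
E
```

```text
time: 14.15
ee_pos: [0.5678, 0.2456, 0.2531]
eef_rot: [0.089, 0.699, -0.088, 0.704]
ft_force: [-1.0, 0.4, -0.2]
width: 0.0413
time: 14.35
ee_pos: [0.5677, 0.2414, 0.2522]
eef_rot: [0.091, 0.7, -0.088, 0.703]
ft_force: [0.1, -0.6, -0.4]
width: 0.0415
[-0.87  0.31  0.5   1.47 -0.15  1.39  0.95] 0.04151350615438661
-0.00021807807347427825 0.15244111479520808 [-0.004 -0.004  0.005]
(array([ 0.545, -0.013, -0.001]), array([ 0.002,  0.003, -0.003]))
```

```bash
python3 -m pendant '0.12 -0.01 0 0 0 0;0.24 -0.01 0 0 0 0;0.34 -0.01 0 0 0 0;0.42 -0.01 0 0 0 0;0.48 -0.01 0 0 0 0;0.52 -0.01 0 0 0 0;0.54 -0.01 0 0 0 0;0.54 -0.01 0 0 0 0' -0.05;python3 -m pendant '0 0 0 0 0 0;0 0 0 0 0 0;0 0 0 0 0 0;0 0 0 0 0 0;0 0 0 0 0 0;0 0 0 0 0 0;0 0 0 0 0 0;0 0 0 0 0 0' -1 15
python3 - <<'E'
from h import *
s=r.read_state();print(s["width"],s["ft_force"],s["ee_pos"])
p,d=vision.camera("scene"); b=p[160:290,210:370]; cv2.imwrite('pics/s7.png',cv2.resize(b,(738,600),interpolation=cv2.INTER_CUBIC))
for d_ in (.02,.05,.08,.12,.16,.2,.24,.28): print(d_, np.round([-.96*np.sin(d_),.96*(np.cos(d_)-1)-.004*np.sin(d_),d_/1.5],3))
E
```

```text
time: 15.15
ee_pos: [0.5669, 0.2375, 0.1162]
eef_rot: [0.092, 0.701, -0.089, 0.702]
ft_force: [-0.6, -0.2, 0.1]
width: 0.0414
time: 15.95
ee_pos: [0.5675, 0.2404, 0.1168]
eef_rot: [0.093, 0.7, -0.087, 0.702]
ft_force: [4.5, 7.9, -1.3]
width: 0.0116
0.011602356187688937 [ 4.54726589  7.90419976 -1.3305541 ] [0.56752123 0.24039204 0.11675629]
0.02 [-0.019 -0.     0.013]
0.05 [-0.048 -0.001  0.033]
0.08 [-0.077 -0.003  0.053]
0.12 [-0.115 -0.007  0.08 ]
0.16 [-0.153 -0.013  0.107]
0.2 [-0.191 -0.02   0.133]
0.24 [-0.228 -0.028  0.16 ]
0.28 [-0.265 -0.038  0.187]
```

View pics/s7.png

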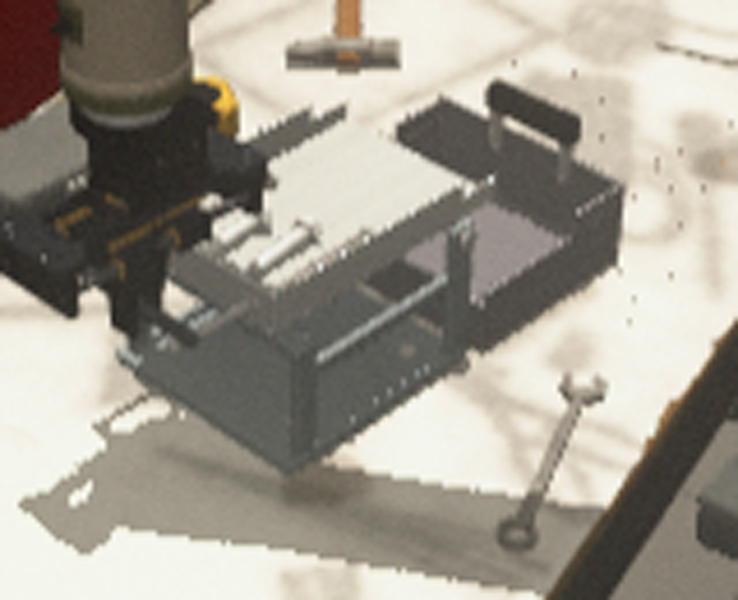

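The scene view shows the fingers closed round the middle of the bar at about (165,310), with the bin beyond the tray under the lip. The tool is being pulled about 8 N in +y, so I add 3 mm that way and start lifting slowly.

```bash
python3 -m pendant '0 0.008 0 0 0 0;0 0.012 0 0 0 0;-0.008 0.012 0 0 0 0.005;-0.024 0.012 0 0 0 0.015;-0.045 0.011 0 0 0 0.03;-0.071 0.009 0 0 0 0.05;-0.1 0.006 0 0 0 0.07;-0.129 0.003 0 0 0 0.09'; python3 -m pendant '-0.029 0 0 0 0 0.02;-0.058 -0.002 0 0 0 0.04;-0.086 -0.004 0 0 0 0.06;-0.115 -0.007 0 0 0 0.08;-0.143 -0.011 0 0 0 0.1;-0.165 -0.015 0 0 0 0.115;-0.18 -0.018 0 0 0 0.126;-0.187 -0.019 0 0 0 0.131'
python3 - <<'E'
from h import *
s=r.read_state();print(s["width"],s["ft_force"],s["ee_pos"])
yaw=np.radians(-14.8); X=np.array([np.cos(yaw),np.sin(yaw)]);Y=np.array([-X[1],X[0]]); O=np.array([.529,.094])
q=Ro.from_quat(s["eef_rot"]); g=s["ee_pos"]-.0187*q.apply([1,0,0]); w=g[:2]-O
print('bar?',w@X,w@Y,g[2],'rad',np.hypot(w@Y+.09,g[2]-.115),'theta',np.arctan2(g[2]-.115,w@Y+.09)-np.arctan2(.02,.24),(toolR(yaw+np.pi/2).inv()*q).as_rotvec().round(3))
E
```

```text
time: 16.8
ee_pos: [0.5669, 0.2382, 0.1492]
eef_rot: [0.14, 0.693, -0.04, 0.706]
ft_force: [3.2, 1.3, -1.3]
width: 0.0114
time: 17.6
ee_pos: [0.5641, 0.2274, 0.1945]
eef_rot: [0.207, 0.676, 0.029, 0.707]
ft_force: [3.1, 2.6, -0.2]
width: 0.0112
0.011226991495210366 [ 3.14367127  2.61462434 -0.17851113] [0.56407909 0.22742071 0.19453902]
bar? -0.0001568425121884095 0.1317516045974249 0.2121800758408194 rad 0.24211101024521808 theta 0.32988884159031534 [-0.002  0.     0.338]
```

```bash
cat > m.py <<'E'
from h import *
s=r.read_state();print(s["time"],s["width"],s["ft_force"].round(1) if hasattr(s["ft_force"],"round") else s["ft_force"],np.round(s["joint_positions"],2))
yaw=np.radians(-14.8); X=np.array([np.cos(yaw),np.sin(yaw)]);Y=np.array([-X[1],X[0]]); O=np.array([.529,.094])
q=Ro.from_quat(s["eef_rot"]); g=np.array(s["ee_pos"])-.0187*q.apply([1,0,0]); w=g[:2]-O
print('bar',(w@X).round(4),(w@Y).round(4),g[2].round(4),'rad',np.hypot(w@Y+.09,g[2]-.115).round(4),'theta',(np.arctan2(g[2]-.115,w@Y+.09)-np.arctan2(.02,.24)).round(3),(toolR(yaw+np.pi/2).inv()*q).as_rotvec().round(3))
E
python3 -m pendant '-0.01 0 0 0 0 0.007;-0.029 0 0 0 0 0.02;-0.058 -0.002 0 0 0 0.04;-0.096 -0.005 0 0 0 0.067;-0.134 -0.01 0 0 0 0.093;-0.162 -0.015 0 0 0 0.113;-0.181 -0.018 0 0 0 0.127;-0.191 -0.02 0 0 0 0.133'; python3 m.py;  python3 -m pendant '-0.01 0 0 0 0 0.007;-0.029 0 0 0 0 0.02;-0.058 -0.002 0 0 0 0.04;-0.096 -0.005 0 0 0 0.067;-0.134 -0.01 0 0 0 0.093;-0.162 -0.015 0 0 0 0.113;-0.181 -0.018 0 0 0 0.127;-0.191 -0.02 0 0 0 0.133'; python3 m.py
python3 - <<'E'
from h import *
p,d=vision.camera("scene"); b=p[140:270,220:380]; cv2.imwrite('pics/s8.png',cv2.resize(b,(738,600),interpolation=cv2.INTER_CUBIC))
E
```

```text
time: 18.4
ee_pos: [0.559, 0.2076, 0.2382]
eef_rot: [0.273, 0.652, 0.099, 0.7]
ft_force: [4.0, 3.5, 0.2]
width: 0.0114
18.4 0.011387334592762454 [4.  3.5 0.2] [-0.6   0.11  0.48  1.82 -0.62  1.09  1.44]
bar -0.0 0.1079 0.2543 rad 0.242 theta 0.53 [-0.002  0.     0.538]
time: 19.2
ee_pos: [0.5518, 0.1798, 0.2768]
eef_rot: [0.337, 0.621, 0.169, 0.687]
ft_force: [3.1, 3.9, 2.5]
width: 0.011
19.2 0.010993701014624558 [3.1 3.9 2.5] [-0.51  0.06  0.54  1.87 -0.83  1.17  1.66]
bar 0.0001 0.0762 0.2907 rad 0.2418 theta 0.73 [-0.002  0.     0.738]
```

View pics/s8.png

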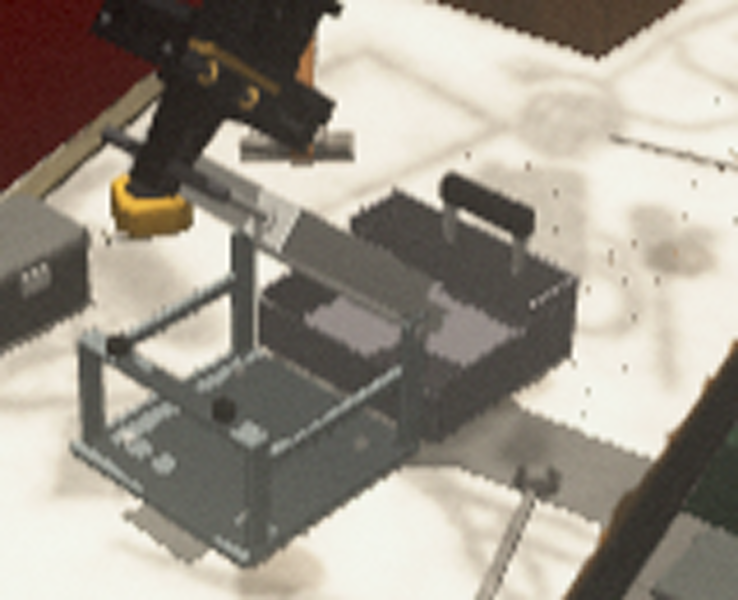

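At 0.73 rad the tray is tipped cleanly with its lip inside the bin, and no parts are visible in the bin yet. Continuing to about 0.98 rad and pausing there.

```bash
python3 -m pendant '-0.01 0 0 0 0 0.007;-0.029 0 0 0 0 0.02;-0.058 -0.002 0 0 0 0.04;-0.096 -0.005 0 0 0 0.067;-0.134 -0.01 0 0 0 0.093;-0.162 -0.015 0 0 0 0.113;-0.181 -0.018 0 0 0 0.127;-0.191 -0.02 0 0 0 0.133'; python3 m.py;  python3 -m pendant '-0.01 0 0 0 0 0.007;-0.024 0 0 0 0 0.017;-0.038 -0.001 0 0 0 0.027;-0.048 -0.001 0 0 0 0.033;-0.048 -0.001 0 0 0 0.033;-0.048 -0.001 0 0 0 0.033;-0.048 -0.001 0 0 0 0.033;-0.048 -0.001 0 0 0 0.033'; python3 -m pendant '0 0 0 0 0 0;0 0 0 0 0 0;0 0 0 0 0 0;0 0 0 0 0 0;0 0 0 0 0 0'; python3 m.py
python3 - <<'E'
from h import *
p,d=vision.camera("scene"); a=cv2.resize(p[170:240,270:350],(400,350),interpolation=cv2.INTER_CUBIC)
p,d=vision.camera("top"); b=cv2.resize(p[175:295,215:355],(400,343),interpolation=cv2.INTER_CUBIC); b=cv2.copyMakeBorder(b,0,7,0,0,0); cv2.imwrite('pics/s9.png',np.hstack([a,b]))
E
```

```text
time: 20.05
ee_pos: [0.5428, 0.1452, 0.3089]
eef_rot: [0.397, 0.585, 0.236, 0.667]
ft_force: [4.9, 3.1, 4.0]
width: 0.0116
20.05 0.01161407798875625 [4.9 3.1 4. ] [-0.41  0.06  0.61  1.92 -1.02  1.31  1.88]
bar 0.0003 0.038 0.32 rad 0.2416 theta 0.93 [-0.002  0.     0.937]
time: 20.85
ee_pos: [0.5404, 0.1359, 0.3155]
eef_rot: [0.411, 0.575, 0.252, 0.661]
ft_force: [5.5, 3.4, 4.5]
width: 0.0116
time: 21.35
ee_pos: [0.5404, 0.136, 0.3155]
eef_rot: [0.411, 0.575, 0.252, 0.661]
ft_force: [4.8, 2.4, 4.6]
width: 0.0116
21.35 0.011597773319403254 [4.8 2.4 4.6] [-0.38  0.07  0.62  1.92 -1.07  1.35  1.92]
bar 0.0003 0.0279 0.3258 rad 0.2415 theta 0.978 [-0.003  0.     0.985]
```

View pics/s9.png

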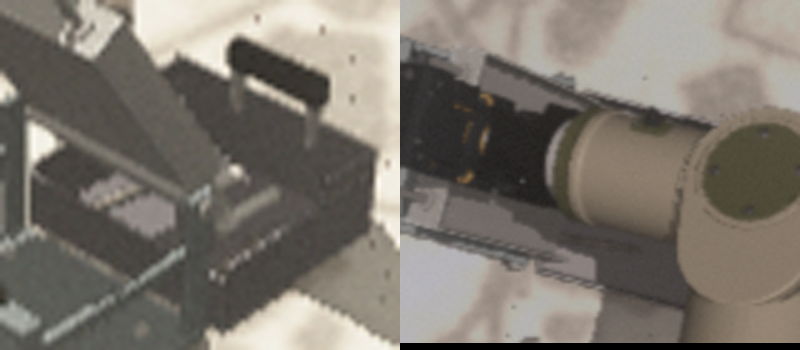

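The scene half shows a bolt (250,205), another head (235,172) and a pin (120,193) in the bin. In the top half a dark streak at (615,243) could be a pin on the tray or in the bin. I'll tip a little more, hold, and then lower; the bare tray will show what remains.

```bash
python3 -m pendant '-0.008 0 0 0 0 0.005;-0.019 0 0 0 0 0.012;-0.038 -0.001 0 0 0 0.025;-0.058 -0.002 0 0 0 0.037;-0.077 -0.003 0 0 0 0.05;-0.091 -0.004 0 0 0 0.06;-0.096 -0.005 0 0 0 0.066;-0.096 -0.005 0 0 0 0.066'; python3 -m pendant '0 0 0 0 0 0;0 0 0 0 0 0;0 0 0 0 0 0;0 0 0 0 0 0;0 0 0 0 0 0;0 0 0 0 0 0;0 0 0 0 0 0;0 0 0 0 0 0'; python3 m.py
python3 - <<'E'
from h import *
yaw=np.radians(-14.8); X=np.array([np.cos(yaw),np.sin(yaw)]);Y=np.array([-X[1],X[0]]); O=np.array([.529,.094])
for uv in ((600,240),(645,246)):
    px=(215+(uv[0]-400)/2.857,175+uv[1]/2.857)
    for z in (.01,.1,.13): w=cast('top',px,z)[:2]-O; print(uv,z,(w@X).round(3),(w@Y).round(3))
p,d=vision.camera("scene"); a=cv2.resize(p[180:230,275:335],(480,400),interpolation=cv2.INTER_CUBIC)
p,d=vision.camera("top"); b=cv2.resize(p[215:285,255:305],(286,400),interpolation=cv2.INTER_CUBIC); cv2.imwrite('pics/s10.png',cv2.convertScaleAbs(np.hstack([a,b]),alpha=1.5))
E
```

```text
time: 22.25
ee_pos: [0.5351, 0.1157, 0.3278]
eef_rot: [0.439, 0.554, 0.285, 0.648]
ft_force: [5.6, 1.9, 4.8]
width: 0.011
time: 23.05
ee_pos: [0.5352, 0.1158, 0.3277]
eef_rot: [0.439, 0.554, 0.285, 0.648]
ft_force: [5.7, 1.6, 4.7]
width: 0.0117
23.05 0.011670032442927594 [5.7 1.6 4.7] [-0.32  0.11  0.66  1.94 -1.16  1.45  2.02]
bar 0.0004 0.0062 0.3364 rad 0.2414 theta 1.078 [-0.002  0.     1.084]
(600, 240) 0.01 -0.05 -0.168
(600, 240) 0.1 -0.05 -0.163
(600, 240) 0.13 -0.05 -0.162
(645, 246) 0.01 -0.043 -0.214
(645, 246) 0.1 -0.044 -0.207
(645, 246) 0.13 -0.044 -0.205
```

View pics/s10.png

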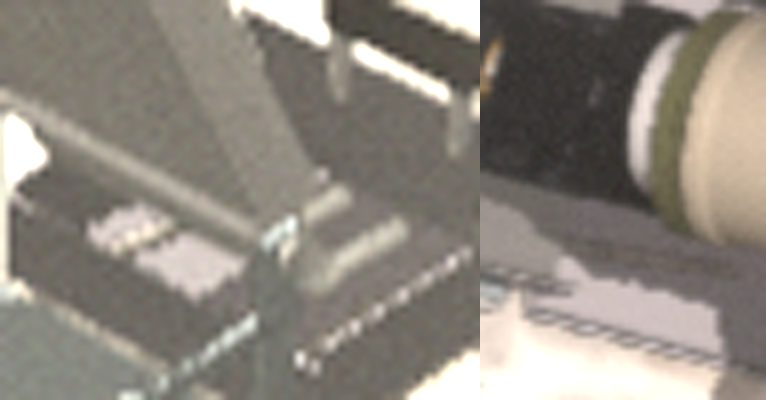

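The streak lay at stand y −0.17 to −0.21, past the lip, so that pin is in the bin, and two bolt shafts show there too. Lowering smoothly along the same arc.

```bash
for i in 1; do :; done; python3 -m pendant '0.01 0 0 0 0 -0.007;0.029 0 0 0 0 -0.02;0.058 -0.002 0 0 0 -0.04;0.096 -0.005 0 0 0 -0.067;0.134 -0.009 0 0 0 -0.093;0.162 -0.014 0 0 0 -0.113;0.181 -0.017 0 0 0 -0.127;0.191 -0.019 0 0 0 -0.133' ; python3 m.py; python3 -m pendant '0.01 0 0 0 0 -0.007;0.029 0 0 0 0 -0.02;0.058 -0.002 0 0 0 -0.04;0.096 -0.005 0 0 0 -0.067;0.134 -0.009 0 0 0 -0.093;0.162 -0.014 0 0 0 -0.113;0.181 -0.017 0 0 0 -0.127;0.191 -0.019 0 0 0 -0.133' ; python3 -m pendant '0.01 0 0 0 0 -0.007;0.029 0 0 0 0 -0.02;0.058 -0.002 0 0 0 -0.04;0.096 -0.005 0 0 0 -0.067;0.134 -0.009 0 0 0 -0.093;0.162 -0.014 0 0 0 -0.113;0.181 -0.017 0 0 0 -0.127;0.191 -0.019 0 0 0 -0.133' ; python3 -m pendant '0.01 0 0 0 0 -0.007;0.029 0 0 0 0 -0.02;0.058 -0.002 0 0 0 -0.04;0.096 -0.005 0 0 0 -0.067;0.134 -0.009 0 0 0 -0.093;0.162 -0.014 0 0 0 -0.113;0.181 -0.017 0 0 0 -0.127;0.191 -0.019 0 0 0 -0.133' ; python3 m.py
```

```text
time: 23.95
ee_pos: [0.5453, 0.1552, 0.3009]
eef_rot: [0.381, 0.595, 0.219, 0.673]
ft_force: [5.3, 2.5, 3.6]
width: 0.0116
23.95 0.01155359790001303 [5.3 2.5 3.6] [-0.43  0.06  0.59  1.91 -0.97  1.27  1.82]
bar 0.0002 0.0489 0.3128 rad 0.2416 theta 0.876 [-0.003  0.     0.883]
time: 24.75
ee_pos: [0.5539, 0.1882, 0.2668]
eef_rot: [0.32, 0.63, 0.151, 0.691]
ft_force: [4.9, 4.5, 3.8]
width: 0.0111
time: 25.55
ee_pos: [0.5606, 0.214, 0.2265]
eef_rot: [0.255, 0.659, 0.081, 0.703]
ft_force: [4.3, 4.9, 1.4]
width: 0.0112
time: 26.35
ee_pos: [0.5652, 0.2314, 0.1817]
eef_rot: [0.188, 0.681, 0.011, 0.708]
ft_force: [5.3, 4.4, 1.5]
width: 0.0116
26.35 0.011568352794081938 [5.3 4.4 1.5] [-0.72  0.23  0.45  1.74 -0.39  1.08  1.2 ]
bar -0.0001 0.1368 0.1996 rad 0.2421 theta 0.274 [-0.004 -0.001  0.284]
```

```bash
python3 -m pendant '0.01 0 0 0 0 -0.007;0.029 0 0 0 0 -0.02;0.058 -0.002 0 0 0 -0.04;0.096 -0.005 0 0 0 -0.067;0.134 -0.009 0 0 0 -0.093;0.162 -0.014 0 0 0 -0.113;0.181 -0.017 0 0 0 -0.127;0.191 -0.019 0 0 0 -0.133' ; python3 -m pendant '0.01 0 0 0 0 -0.007;0.021 0 0 0 0 -0.015;0.032 -0.001 0 0 0 -0.023;0.043 -0.001 0 0 0 -0.03;0.053 -0.002 0 0 0 -0.037;0.06 -0.002 0 0 0 -0.042;0.064 -0.002 0 0 0 -0.045;0.064 -0.002 0 0 0 -0.045' ; python3 m.py
```

```text
time: 27.15
ee_pos: [0.5673, 0.2398, 0.1342]
eef_rot: [0.119, 0.697, -0.06, 0.705]
ft_force: [5.1, 5.7, -0.3]
width: 0.0116
time: 27.95
ee_pos: [0.5675, 0.2405, 0.1184]
eef_rot: [0.096, 0.7, -0.083, 0.703]
ft_force: [4.7, 3.9, -1.7]
width: 0.0113
27.95 0.011303732856479572 [ 4.7  3.9 -1.7] [-0.83  0.4   0.46  1.65 -0.21  1.13  1.  ]
bar -0.0002 0.1511 0.1371 rad 0.2422 theta 0.008 [-0.004 -0.001  0.018]
```

```bash
python3 -m pendant '0.003 0 0 0 0 -0.003;0.006 0 0 0 0 -0.005;0.008 0 0 0 0 -0.006;0.008 0 0 0 0 -0.006' ; python3 m.py; python3 -m pendant '0.003 0 0 0 0 -0.002;0.006 0 0 0 0 -0.004;0.008 0 0 0 0 -0.005;0.008 0 0 0 0 -0.005' ; python3 m.py
```

```text
time: 28.35
ee_pos: [0.5675, 0.2405, 0.1166]
eef_rot: [0.093, 0.701, -0.087, 0.702]
ft_force: [5.7, 6.0, -1.2]
width: 0.0113
28.35 0.011276852366614203 [ 5.7  6.  -1.2] [-0.84  0.41  0.46  1.64 -0.2   1.13  1.  ]
bar -0.0002 0.1513 0.1353 rad 0.2421 theta 0.001 [-0.004 -0.001  0.009]
time: 28.75
ee_pos: [0.5676, 0.2404, 0.1161]
eef_rot: [0.091, 0.701, -0.089, 0.702]
ft_force: [-2.3, 1.5, 13.5]
width: 0.0111
28.75 0.011115155447494496 [-2.3  1.5 13.5] [-0.84  0.41  0.46  1.64 -0.2   1.14  0.99]
bar -0.0001 0.1514 0.1348 rad 0.2422 theta -0.001 [-0.004 -0.001  0.002]
```

The tray is firmly down (the stand pushes back 13.5 N). I'll ease off 1 mm, open the jaws part way and rise.

```bash
python3 -m pendant '-0.004 0 0 0 0 0;-0.004 0 0 0 0 0;-0.004 0 0 0 0 0' ; python3 -m pendant '0 0 0 0 0 0;0 0 0 0 0 0;0 0 0 0 0 0;0 0 0 0 0 0;0 0 0 0 0 0;0 0 0 0 0 0' -0.05; python3 -m pendant '-0.05 0 0 0 0 0;-0.15 0 0 0 0 0;-0.3 0 0 0 0 0;-0.45 0 0 0 0 0;-0.6 0 0 0 0 0;-0.75 0 0 0 0 0;-0.75 0 0 0 0 0;-0.75 0 0 0 0 0'; python3 m.py
python3 - <<'E'
from h import *
p,d=vision.camera("top"); b=p[165:285,165:345]; cv2.imwrite('pics/t11.png',cv2.convertScaleAbs(cv2.resize(b,(792,528),interpolation=cv2.INTER_CUBIC),alpha=1.2)); cv2.imwrite('pics/t11full.png',p)
q=cv2.imread('pics/top0.png'); dd=cv2.absdiff(p,q).max(2)
for n,(x0,x1,y0,y1) in dict(tin=(230,285,112,160),tape=(300,335,132,165),bottle=(105,168,145,195),hammer=(355,440,130,190),wrench=(195,270,290,315)).items(): print(n,(dd[y0:y1,x0:x1]>40).sum())
E
```

```text
time: 29.05
ee_pos: [0.5675, 0.2404, 0.1162]
eef_rot: [0.091, 0.701, -0.089, 0.702]
ft_force: [2.3, 4.9, 5.4]
width: 0.0115
time: 29.65
ee_pos: [0.5672, 0.2396, 0.1158]
eef_rot: [0.091, 0.701, -0.09, 0.701]
ft_force: [-0.3, 0.2, 0.2]
width: 0.0406
time: 30.45
ee_pos: [0.5675, 0.2394, 0.3048]
eef_rot: [0.091, 0.701, -0.089, 0.702]
ft_force: [0.1, -0.5, 0.0]
width: 0.041
30.45 0.04101434997158647 [ 0.1 -0.5  0. ] [-0.86  0.3   0.5   1.38 -0.14  1.5   0.95]
bar 0.0 0.1504 0.3235 rad 0.3182 theta 0.631 [-0.002 -0.001  0.003]
tin 0
tape 0
bottle 1695
hammer 0
wrench 593
```

The picture limit is reached, so I'll check by numbers. First I move the arm clear, towards its start side, so nothing hides the scene.

```bash
python3 -m pendant '0 0.05 -0.1 0 0 0;0 0.2 -0.3 0 0 0;0 0.35 -0.5 0 0 0;0 0.5 -0.7 0 0 0;0 0.6 -0.9 0 0 0;0 0.6 -0.9 0 0 0;0 0.6 -0.9 0 0 0;0 0.6 -0.9 0 0 0' | head -2; python3 -m pendant '0 0.2 -0.2 0 0 0;0 0.4 -0.4 0 0 0;0 0.6 -0.6 0 0 0;0 0.6 -0.6 0 0 0;0 0.6 -0.6 0 0 0'
python3 - <<'E'
from h import *
p,d=vision.camera("top"); cv2.imwrite('pics/t12.png',p)
q=cv2.imread('pics/top0.png'); dd=cv2.absdiff(p,q).max(2)
for n,(x0,x1,y0,y1) in dict(tin=(230,285,112,160),tape=(300,335,132,165),bottle=(105,168,145,195),hammer=(355,440,130,190),wrench=(195,270,290,315)).items(): print(n,(dd[y0:y1,x0:x1]>40).sum())
yaw=np.radians(-14.8); X=np.array([np.cos(yaw),np.sin(yaw)]);Y=np.array([-X[1],X[0]]); O=np.array([.529,.094])
c=vision.get_calibration("top")
def rect(x0,x1,y0,y1,z):
    P=np.array([[*(O+x*X+y*Y),z] for x,y in ((x0,y1),(x1,y1),(x1,y0),(x0,y0))],np.float32)
    return cv2.projectPoints(P,np.array(c["rvec"],float),np.array(c["tvec"],float),np.array(c["camera_matrix"],float),None)[0].reshape(4,2).astype(np.float32)
def warp(src,x0,x1,y0,y1,z,s):  # view of a plane, s px/m
    w,h=int((x1-x0)*s),int((y1-y0)*s)
    return cv2.warpPerspective(src,cv2.getPerspectiveTransform(rect(x0,x1,y0,y1,z),np.float32([[0,0],[w,0],[w,h],[0,h]])),(w,h))
def art(n,im):
    g=cv2.cvtColor(im,cv2.COLOR_BGR2GRAY); print(n,g.shape); 
    for row in g: print(''.join('%3d'%(v//3) for v in row))
art('tray x-.07..07, top=+y .08 .. -.13',warp(p,-.07,.07,-.13,.08,.123,200))
art('bin  y -.145..-.27',warp(p,-.09,.09,-.275,-.145,.008,300))
E
```

```text
time: 31.3
ee_pos: [0.3864, 0.4417, 0.3024]
time: 31.8
ee_pos: [0.2765, 0.6277, 0.3015]
eef_rot: [0.088, 0.702, -0.089, 0.701]
ft_force: [0.2, -0.1, -1.4]
width: 0.0416
tin 0
tape 0
bottle 11
hammer 0
wrench 0
tray x-.07..07, top=+y .08 .. -.13 (42, 28)
 54 55 55 55 55 55 55 55 55 55 55 55 55 55 55 55 55 55 55 54 55 55 55 55 55 55 55 55
 54 55 55 55 55 55 55 55 55 55 55 55 55 55 55 55 54 55 55 55 55 55 55 55 55 55 54 55
 54 55 55 55 55 55 55 55 55 55 55 55 55 55 55 55 55 55 55 55 55 55 55 55 55 54 55 55
 54 55 55 55 55 55 55 55 55 55 55 55 55 55 55 55 55 55 55 55 54 55 55 54 55 55 55 55
 54 55 55 55 55 55 55 55 55 55 55 56 55 56 55 55 55 55 55 55 55 55 55 55 55 55 55 55
 54 55 55 55 55 55 55 55 55 55 55 55 55 55 55 55 55 55 55 55 55 55 55 55 55 55 55 54
 55 55 55 55 55 55 55 55 55 55 54 55 55 55 55 55 55 55 55 55 55 55 54 55 55 55 55 55
 55 55 55 54 55 55 55 55 55 55 55 55 55 55 55 55 54 55 55 55 55 55 55 55 55 55 55 55
 54 55 55 55 55 55 55 55 55 55 55 55 55 55 55 55 55 55 55 55 55 54 55 55 55 55 55 55
 54 55 55 55 55 55 55 55 55 55 55 55 55 55 55 55 55 55 55 55 55 55 55 55 55 55 55
[... 8408 characters left out ...]
 40 39 39 39 40 39 39 40 39 40 39 40 40 39 36 27
 33 39 39 39 40 40 40 40 39 39 39 40 39 39 38 39 39 38 37 38 39 40 40 38 38 37 38 39 39 39 38 39 42 42 39 38 37 37 39 39 39 39 40 39 39 39 40 40 39 40 39 40 38 27
 34 39 39 39 39 39 39 39 39 39 39 39 38 32 32 33 32 30 28 31 31 30 33 32 30 29 30 31 34 35 33 30 31 34 32 29 28 30 35 39 39 39 40 39 39 39 39 40 39 40 40 40 39 30
 33 38 39 39 39 39 39 39 39 39 37 34 31 24 23 25 24 23 23 24 23 23 25 25 23 23 23 23 25 26 25 24 23 25 24 22 22 23 29 38 39 39 38 38 39 39 39 39 39 39 39 39 38 32
 29 34 37 35 33 32 35 34 32 29 27 26 24 23 22 22 21 21 21 22 22 21 22 22 21 21 22 22 21 22 22 21 21 22 22 22 21 21 24 33 33 31 29 29 32 34 36 34 32 31 34 33 31 27
```

```bash
python3 - <<'E'
from h import *
p=cv2.imread('pics/t12.png'); q=cv2.imread('pics/top0.png'); dd=cv2.absdiff(p,q).max(2)
ys,xs=np.where(dd[145:195,105:168]>40); print('bottle diff px',list(zip(xs+105,ys+145)))
ra=q[145:200,100:170].astype(np.float32).mean(2); rb=p[145:200,100:170].astype(np.float32).mean(2); print('shift',cv2.phaseCorrelate(ra,rb))
t6=cv2.resize(cv2.imread('pics/t6.png'),(200,130),interpolation=cv2.INTER_AREA)[:,130:].mean(2).astype(np.float32); n=p[165:295,295:365].mean(2).astype(np.float32); print('bin shift px',cv2.phaseCorrelate(t6,n))
E
python3 m.py
```

```text
bottle diff px [(np.int64(116), np.int64(151)), (np.int64(117), np.int64(151)), (np.int64(118), np.int64(151)), (np.int64(119), np.int64(151)), (np.int64(121), np.int64(151)), (np.int64(130), np.int64(152)), (np.int64(132), np.int64(153)), (np.int64(143), np.int64(158)), (np.int64(145), np.int64(159)), (np.int64(117), np.int64(164)), (np.int64(152), np.int64(193))]
shift ((-0.036155358837710594, 0.3649942677147031), 0.9919398506482442)
bin shift px ((0.007747163993549577, 0.5331564087625651), 0.9245260065965691)
31.85 0.0412224837458533 [-0.5 -0.5 -0.3] [-1.39  0.45  0.26  1.15 -0.11  1.55  0.17]
bar -0.3796 0.4513 0.3202 rad 0.5789 theta 0.279 [-0.007  0.001 -0.001]
```

Run:
```python
from bench import close_job
print(close_job())
```

```text
the job is handed in; nothing more can be done
None
```

I set the bin under the tray's lip, tipped both pins and both bolts into it, and lowered the tray fully. I then let go and handed the job in at about 32 s of the 64 s.

- **Bin:** I carried it by its grip and set it down centred on the stand within about 1 mm. The gap to the stand was about 8–10 mm.
- **Tray:** I lifted it along its arc to about 1.08 rad, with wrist force around 8 N, and lowered it the same way. I pressed it lightly onto the stand (13.5 N), then eased off and opened the jaws.
- **Last checks:** In the final top image the tray floor is bare. The bin shows two bright bolt shapes and two dark pin streaks, with its side walls symmetric about the stand.
- **Bystanders:** The tin, tape measure, hammer and wrench show no image change.
- **Checks that were not perfectly clean:**
  - The oil bottle's image patch differed by about 0.4 px (roughly 1 mm), with 11 edge pixels changed. I did not establish whether that is lighting or a real nudge; I know of no contact with it.
  - The bin's image patch differed by about 0.5 px from before the pour, partly because I compared resampled images.
  - The 12-picture limit ran out before the final view, so the last checks are numeric only.

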